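Find the socket for the capped manifold nut

TASK

Lift the loose cap off the middle port of the valve manifold and stand it right way up on the worktop, clear of the manifold. Then find which of the three sockets in the rack fits the hex nut in that port (try them as needed), standing any that does not fit back on a free rack peg with the unused ones, and disturb nothing else. Finish while still holding the right socket, pushed fully home on the nut and upright; do not let go.

Things in the scene. Friction and masses are not known exactly. Their poses are not given: they have to be found in the camera images.
- manifold: fixed aluminium bar 80 x 236 x 24 mm (x, y, z), origin: centre of its underside on the worktop, z up. On top three steel port collars in a row along its y at -75, 0, +75 mm, each 60 mm in diameter and 24 mm high, with a hex nut in a round recess. Nuts of 16, 22 and 28 mm across flats, one of each, in recesses 29, 38, 47 mm wide; their order along the bar changes, and the cap hides the middle one
- nut_seat (a point): centre of the middle port's recess floor, on the nut's axis, 28 mm above the worktop (manifold's axes): the right socket's mouth arrives here. The nut's conical top (45 deg, 3 mm) ends 14 mm above it (a stud 8 mm thick ends 3 mm higher). Two of the nut's flats face +x and -x. A socket that fits but stands askew or off centre catches with its mouth about 9 mm above this point
- port_rim (a point): centre of the middle collar's rim, 48 mm above the worktop. A socket too large stops with its mouth on the rim; one too small stops on the nut, mouth 6 to 8 mm below the rim; the right one goes 20 mm down to the recess floor. Small fits the 16 mm nut, medium the 22, large the 28, with 1 mm play all round
- cap: loose grey plastic dust cap on the middle port: a disc 69 mm in diameter, 12 mm high with a downward skirt (8 mm deep, 63 mm inside, loose over the collar), and on top a round knob 22 mm in diameter whose gripping part is from 22 to 42 mm above the skirt's lower edge. 80 g. Origin: centre of the skirt's lower edge; z up
- rack: fixed black plastic base 70 x 226 x 12 mm (x, y, z) with three equal upright pegs 13 mm in diameter, 21 mm high with tapered tops, at -75, 0, +75 mm along its y. Origin: centre of the underside, on the worktop; z up
- peg0 (a point): foot of the rack's peg at y = -75 mm, on top of the rack's base, 12 mm above the worktop; a socket standing there has its mouth at this height
- peg1 (a point): foot of the rack's peg at y = 0 mm, on top of the rack's base, 12 mm above the worktop; a socket standing there has its mouth at this height
- peg2 (a point): foot of the rack's peg at y = 75 mm, on top of the rack's base, 12 mm above the worktop; a socket standing there has its mouth at this height
- socket_small: the small of three steel sockets, mouth down on any rack peg, 25 mm in diameter, 80 to 130 g; hex opening 18 mm across flats, 34 mm deep, 2 mm wider at the mouth. On top a dark 18 x 18 mm square adapter, 44 to 80 mm above the mouth. Origin: centre of the mouth, z up, x and y square to its flats, at the start parallel to the rack's; two hex flats face +x and -x
- socket_medium: the medium of three steel sockets, mouth down on any rack peg, 34 mm in diameter, 112 to 182 g; hex opening 24 mm across flats, 34 mm deep, 2 mm wider at the mouth. On top a dark 18 x 18 mm square adapter, 44 to 80 mm above the mouth. Origin: centre of the mouth, z up, x and y square to its flats, at the start parallel to the rack's; two hex flats face +x and -x
- socket_large: the large of three steel sockets, mouth down on any rack peg, 43 mm in diameter, 144 to 234 g; hex opening 30 mm across flats, 34 mm deep, 2 mm wider at the mouth. On top a dark 18 x 18 mm square adapter, 44 to 80 mm above the mouth. Origin: centre of the mouth, z up, x and y square to its flats, at the start parallel to the rack's; two hex flats face +x and -x
- timer: bystander: white electronic lab timer lying flat, 58 x 66 x 21 mm; origin centre of its underside; leave alone
- grease_tube: bystander: white grease tube lying flat, 32 x 95 x 21 mm; origin centre of its underside; leave alone
- tape: bystander: roll of beige tape lying flat, 100 mm across, 25 mm high; origin centre of its underside; leave alone

How it is judged:
On the way, in this order (a step that is already met when the one before it is completed fails the run):
1. the cap is lifted clear of the port by the fingers (height (world z) of cap above 0.065 m and contact force between the fingers and cap above 0.5 N), for 0.1 s.
2. the cap stands right way up on the worktop, clear of the manifold, let go (height (world z) of cap below 0.004 m and angle between cap's own z axis and vertical below 0.1 rad and horizontal distance between cap and nut_seat above 0.08 m and linear speed of cap below 0.03 m/s and contact force between the fingers and cap below 0.1 N), for 0.2 s.
At the end, for the whole second after the job is handed in: a socket gripped by the fingers sits home on the middle nut (mouth within 2.5 mm of the recess floor, 3 mm of the axis, upright within 0.06 rad); the other two stand upright on rack pegs (within 4 mm of the base, 16 mm of a peg); the cap stands upright on the worktop, over 80 mm from the nut (height (world z) of cap below 0.004 m and angle between cap's own z axis and vertical below 0.1 rad and horizontal distance between cap and nut_seat above 0.08 m and linear speed of cap below 0.03 m/s and ((horizontal distance between socket_small and nut_seat below 0.003 m and z of socket_small in the frame of nut_seat below 0.0025 m and angle between socket_small's own z axis and vertical below 0.06 rad and contact force between the fingers and socket_small above 1 N) or (horizontal distance between socket_medium and nut_seat below 0.003 m and z of socket_medium in the frame of nut_seat below 0.0025 m and angle between socket_medium's own z axis and vertical below 0.06 rad and contact force between the fingers and socket_medium above 1 N) or (horizontal distance between socket_large and nut_seat below 0.003 m and z of socket_large in the frame of nut_seat below 0.0025 m and angle between socket_large's own z axis and vertical below 0.06 rad and contact force between the fingers and socket_large above 1 N)) and ((horizontal distance between socket_small and nut_seat below 0.003 m and z of socket_small in the frame of nut_seat below 0.0025 m and angle between socket_small's own z axis and vertical below 0.06 rad and contact force between the fingers and socket_small above 1 N) or (angle between socket_small's own z axis and vertical below 0.1 rad and linear speed of socket_small below 0.03 m/s and horizontal distance between socket_small and peg0 below 0.016 m and z of socket_small in the frame of peg0 below 0.004 m) or (angle between socket_small's own z axis and vertical below 0.1 rad and linear speed of socket_small below 0.03 m/s and horizontal distance between socket_small and peg1 below 0.016 m and z of socket_small in the frame of peg1 below 0.004 m) or (angle between socket_small's own z axis and vertical below 0.1 rad and linear speed of socket_small below 0.03 m/s and horizontal distance between socket_small and peg2 below 0.016 m and z of socket_small in the frame of peg2 below 0.004 m)) and ((horizontal distance between socket_medium and nut_seat below 0.003 m and z of socket_medium in the frame of nut_seat below 0.0025 m and angle between socket_medium's own z axis and vertical below 0.06 rad and contact force between the fingers and socket_medium above 1 N) or (angle between socket_medium's own z axis and vertical below 0.1 rad and linear speed of socket_medium below 0.03 m/s and horizontal distance between socket_medium and peg0 below 0.016 m and z of socket_medium in the frame of peg0 below 0.004 m) or (angle between socket_medium's own z axis and vertical below 0.1 rad and linear speed of socket_medium below 0.03 m/s and horizontal distance between socket_medium and peg1 below 0.016 m and z of socket_medium in the frame of peg1 below 0.004 m) or (angle between socket_medium's own z axis and vertical below 0.1 rad and linear speed of socket_medium below 0.03 m/s and horizontal distance between socket_medium and peg2 below 0.016 m and z of socket_medium in the frame of peg2 below 0.004 m)) and ((horizontal distance between socket_large and nut_seat below 0.003 m and z of socket_large in the frame of nut_seat below 0.0025 m and angle between socket_large's own z axis and vertical below 0.06 rad and contact force between the fingers and socket_large above 1 N) or (angle between socket_large's own z axis and vertical below 0.1 rad and linear speed of socket_large below 0.03 m/s and horizontal distance between socket_large and peg0 below 0.016 m and z of socket_large in the frame of peg0 below 0.004 m) or (angle between socket_large's own z axis and vertical below 0.1 rad and linear speed of socket_large below 0.03 m/s and horizontal distance between socket_large and peg1 below 0.016 m and z of socket_large in the frame of peg1 below 0.004 m) or (angle between socket_large's own z axis and vertical below 0.1 rad and linear speed of socket_large below 0.03 m/s and horizontal distance between socket_large and peg2 below 0.016 m and z of socket_large in the frame of peg2 below 0.004 m))); the arm keeps its last pose, push and grip.
It fails at once if a bystander (timer, grease tube, tape) is moved by more than 30 mm (distance of any of timer, grease_tube, tape from where it was at the start of the episode above 0.03 m).
It also fails if it takes over 72 s, if anything falls off the work surface, if the arm or the gripper's body presses on something with over 40 N, if the wrist force passes 120 N, or if a joint passes its speed limit or range.

ROBOT

A 6-joint arm with a two-finger parallel gripper is mounted at the origin on a cart in front of the work surface, level with it; the furniture and walls round the work are solid. World frame = base frame: x ahead of the robot, y to its left, z up, the work surface at z = 0. Lengths are in m, angles in rad, forces in N, time in s.
With the tool pointing down it reaches from about 0.3 to 0.775 m from the base axis. Payload 14.6 kg.
Tool frame: the origin (TCP) lies on the mounting face of the last link; the fingertips stand 199 mm ahead of it and the grasp point (between the pads) lies 180 mm ahead of it; z points along the fingers, y is the line along which they close (so a half turn about z gives the same grasp; the last joint's range is limited). The gripper opens to 94 mm and grips with 3 to 60 N. Pads are 16 mm wide; open, the fingers measure 119 mm over their backs; the gripper's body (75 mm by 177 mm) begins 78 mm behind the grasp point.
Start: joints at [1.238, 0.3, 1.521, -0, 1.321, -0.067], TCP at [0.144, 0.531, 0.405] pointing down, gripper open.
Joint ranges: [-3.03, 3.03], [-0.79, 2.21], [0.23, 2.52], [-1.04, 4.18], [0, 3.07], [-2.55, 2.55]. Speed limits (rad/s): [2.22, 2.22, 2.57, 3.14, 3.14, 3.14].

INTERFACE

Orientations are given as [roll, pitch, yaw] about the fixed x, y, z axes, in that order (R = Rz(yaw) Ry(pitch) Rx(roll)).
In Python, from station import telemetry, cams, workorder, finder gives the robot as it stands.
- The arm moves only by the tool jog_arm, never from a script. Its argument "rows" is a list of rows, each an object with "gripper": the finger opening in m, from 0 to 0.094; "slide": the shift along the tool's x, y, z in m, a list of three; "spin": the turn about the tool's z in rad. In form: [{"gripper": gripper, "slide": [tx, ty, tz], "spin": spin}, ...]. A call has 1 to 8 rows; each row is the pose to reach, as a shift and turn from the pose commanded when the call began, along the tool's axes at that moment; what a row does not reach only later rows make up. A row lasts 1/10 s, in which the tool goes at most 50 mm and 8.59 degrees, less where a joint would pass 70% of its speed; a pose out of reach is approached as far as the arm can. A call with a gripper value outside its range is refused whole. The fingers move at their own pace and stop on an object; "squeeze" is the grip in N (left out, the last holds). Time passes only in rows, so rows that repeat a pose let the fingers close. It gives the time, the measured TCP pose, the force, the opening and the grip force at its end, in the units of the state.
- telemetry.get_obs(): the state, without advancing time (a new reading comes with each control period).
- cams.camera(name): name is "side" or "top"; returns (picture, depth): 400x640x3 uint8, red, green, blue; 400x640 float32, m along the optical axis (not along the pixel's ray), 0 where there is no reading.
- cams.camera_info(name): a dict with "camera_matrix" (3x3 intrinsics, pixels), "R" (3x3) and "t" (3): a world point X has camera coordinates R X + t. Camera axes: x right, y down, z forward; pixel columns grow to the right and rows downward; lengths in m; the calibration is good to about 2 mm. A picture is of the moment at which its call begins. camera_info takes no time and is no camera call.
- workorder.hand_in(): hands the job in; it is judged then, once.
Trained networks look in the newest picture that a camera, given by its name, has taken for a name from the list of things; names that differ only in an ending like _2 or _b are one class to them, and where a whole thing is asked for, a point or a joint stands for the part that bears it (a point fixed in the world has none). Each returns a list of dicts, best first, with "confidence" (0 to 1); they miss things now and then, are a little off and sometimes report something else, mostly with a low value. They report only what shows in the picture. A call takes as long as a camera call.
- finder.find_in(target, camera): "point" ([x, y, z] in m, in world coordinates, good to about 4 mm: the middle of the surface that is visible of it).
- finder.masks_of(target, camera): "region" (400x640 bool, what is visible of it).
The state is a dict: "time_s": time; "qpos": joint angles; "joint_vel": joint speeds; "tau": joint torques, N m; "ee_pos": TCP position; "eef_rot": TCP orientation; "force": force on the tool from outside, world axes, zero at the start; "moment": the same for the moment, N m; "grip_width": finger opening in m; "grip_force": force on a finger pad.
Only numpy, scipy, OpenCV 4.12 (cv2) and the standard library are available. Lean on these libraries where they do the work, as an engineer would, in place of code of your own. Each camera call takes 0.05 s, during which the arm holds its last target. There are 200 camera calls.

## Working session

There is one attempt and no reset: what is moved stays moved. The work goes in short steps, Python scripts to look and compute and a tool call to move; the robot and the scene stay as the last step left them, time stands still between calls to the robot, and variables do not carry over. Pictures are saved under pics/ and viewed, at most 10 in all, crops included, and the job is handed in when it is done.

Besides the shell and the picture viewer there is one more tool, called after "Request:" in YAML: its name, and indented under it one key for each argument. jog_arm: Moves the arm, as the interface text tells. Its arguments: {"type":"object","properties":{"rows":{"type":"array","items":{"type":"object","properties":{"gripper":{"type":"number"},"slide":{"type":"array","items":{"type":"number"}},"spin":{"type":"number"}}}},"squeeze":{"type":"number"}},"required":["rows"]}

```bash
ls; mkdir -p pics
python3 - <<'E'
from station import telemetry, cams, finder
import cv2, numpy as np
print(telemetry.get_obs())
for n in ["top","side"]:
    p,d=cams.camera(n); cv2.imwrite(f"pics/{n}0.png",p[:,:,::-1]); i=cams.camera_info(n)
    np.savez(f"{n}0.npz",p=p,d=d); print(n,i)
    for t in ["manifold","cap","rack","socket_small","socket_medium","socket_large","timer","grease_tube","tape"]:
        print(t,[(np.round(r["point"],3).tolist(),round(r["confidence"],2)) for r in finder.find_in(t,n)[:2]])
E
```

```text
pics
{'time_s': 0.0, 'qpos': array([ 1.23840588e+00,  3.00502387e-01,  1.52156458e+00, -3.89367687e-05,
        1.32073347e+00, -6.66258426e-02]), 'joint_vel': array([-0.00146781, -0.00139422,  0.00019275, -0.00076466, -0.00045149,
        0.0008091 ]), 'tau': array([ 2.30516940e-03, -5.31812489e+01, -3.52731156e+01,  7.08895829e-02,
        2.45453732e-02, -1.42888407e-04]), 'ee_pos': array([0.14446659, 0.53066083, 0.40407602]), 'eef_rot': array([-3.14038505e+00, -4.27791954e-05,  2.87583768e+00]), 'force': array([-0.16008602, -0.04155213, -0.36369401]), 'moment': array([ 0.00843867, -0.00912025, -0.00319513]), 'grip_force': 0.0, 'grip_width': 0.09422679185214276}
top {'camera_matrix': array([[363.32380613,   0.        , 326.39477605],
       [  0.        , 363.32380613, 200.62712988],
       [  0.        ,   0.        ,   1.        ]]), 'R': array([[-0.00147458, -0.99980897,  0.01948963],
       [-0.98796374, -0.00155808, -0.15467782],
       [ 0.15467863, -0.01948314, -0.98777271]]), 't': array([0.07377587, 0.55976944, 0.81357321])}
manifold [([0.602, 0.233, 0.025], 0.79)]
cap [([
[... 500 characters left out ...]
   0.        ,   1.        ]]), 'R': array([[ 0.90740715, -0.4200396 ,  0.01337919],
       [-0.18070349, -0.41871888, -0.88995547],
       [ 0.37941866,  0.80513429, -0.45585113]]), 't': array([-0.46972019,  0.20404356,  0.90280607])}
manifold [([0.596, 0.184, 0.018], 0.93)]
cap [([0.609, 0.232, 0.056], 0.97)]
rack [([0.462, -0.099, 0.011], 0.83)]
socket_small [([0.486, 0.033, 0.059], 0.67)]
socket_medium [([0.465, -0.117, 0.05], 0.75), ([0.462, -0.095, 0.011], 0.69)]
socket_large [([0.477, -0.046, 0.053], 0.79)]
timer [([0.706, 0.028, 0.018], 0.94), ([0.664, -0.116, 0.02], 0.64)]
grease_tube [([0.35, 0.106, 0.011], 0.92), ([0.461, -0.095, 0.011], 0.21)]
tape [([0.666, -0.117, 0.02], 0.93)]
```

View pics/top0.png

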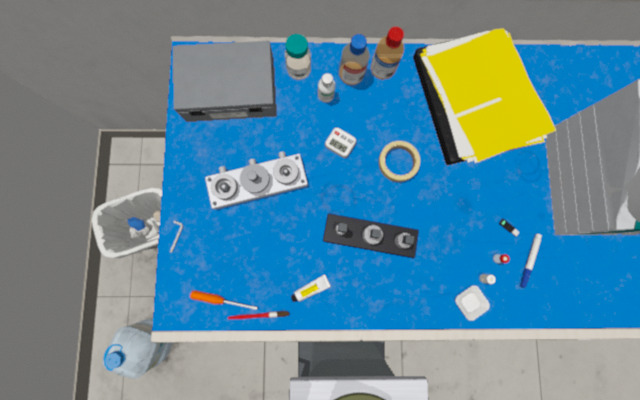

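View pics/side0.png

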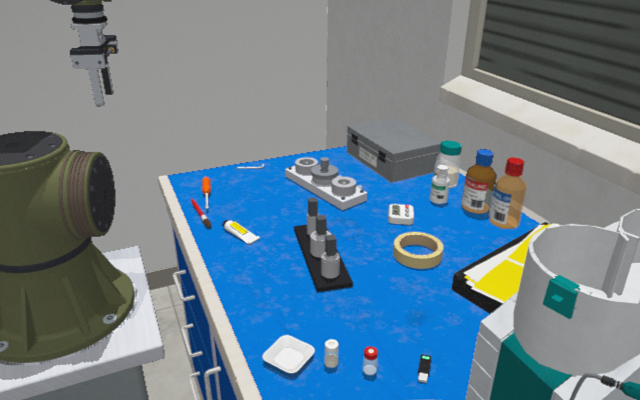

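Top: manifold around (256,180) with cap in the middle and open ports at (226,187) and (287,170); rack at (371,236) with sockets at (342,229), (373,234), (406,240). Side shows the same with three sockets at (312,215), (320,240), (331,265). Now the precise poses.

```bash
cat > h.py <<'E'
import numpy as np, cv2
from scipy.optimize import minimize
from station import cams
def cloud(n,d):
    i=cams.camera_info(n);K=i["camera_matrix"];v,u=np.mgrid[:400,:640];v=v+0.;u=u+0.
    c=np.stack([(u-K[0,2])/K[0,0]*d,(v-K[1,2])/K[1,1]*d,d],-1)
    X=(c-i["t"])@i["R"]; X[d<=0]=np.nan; return X
def proj(n,X):
    i=cams.camera_info(n);c=np.atleast_2d(X)@i["R"].T+i["t"];q=c@i["camera_matrix"].T;return q[:,:2]/q[:,2:]
def rectfit(P,lx,ly,x0):
    # soft outside/inside: minimise the area deficit of a fixed rectangle round the points
    def c(s):
        a=s[2];R=np.array([[np.cos(a),np.sin(a)],[-np.sin(a),np.cos(a)]]);q=np.abs((P-s[:2])@R.T)
        e=np.maximum(q-[lx/2,ly/2],0);return np.minimum(np.hypot(e[:,0],e[:,1]),.01).sum()
    r=minimize(c,x0,method="Nelder-Mead",options=dict(initial_simplex=[np.add(x0,e) for e in ([0,0,0],[.01,0,0],[0,.01,0],[0,0,.1])],maxiter=600,xatol=1e-5));return r.x,r.fun/len(P)
E
python3 - <<'E'
from h import *
C={n:cloud(n,np.load(n+"0.npz")["d"]) for n in("top","side")}
for n,X in C.items():
    near=X.reshape(-1,3)
    z=near[(np.abs(near[:,0]-.5)<.03)&(np.abs(near[:,1]-.13)<.02)][:,2];print(n,"table z",np.nanmedian(z),np.nanstd(z))
    for nm,c,lo,hi,r,(lx,ly) in [("man",(.604,.235),.017,.031,.15,(.08,.236)),("rack",(.477,-.035),.007,.019,.14,(.07,.226))]:
        P=near[(near[:,2]>lo)&(near[:,2]<hi)&(np.hypot(near[:,0]-c[0],near[:,1]-c[1])<r)][:,:2]
        mr=cv2.minAreaRect(P.astype(np.float32)*1000)
        s,f=rectfit(P,lx,ly,[*c,0.25 if nm=="man" else -.2]);print(n,nm,len(P),np.round(mr[0],1),np.round(mr[1],1),mr[2],np.round(s,4),f)
        for lo2,hi2,lab in ((.042,.054,"collar"),(.05,.064,"captop"),(.08,.1,"top")):
            Q=near[(near[:,2]>lo2)&(near[:,2]<hi2)&(np.hypot(near[:,0]-c[0],near[:,1]-c[1])<.13)]
            if len(Q)>5:
                k=cv2.kmeans(Q[:,:2].astype(np.float32),3,None,(3,50,1e-5),5,0);
                for j in range(3):
                    q=Q[k[1].ravel()==j];print("  ",lab,len(q),np.round(q.mean(0),4),np.round(np.ptp(q,0),3))
ims=[]
for n,c in (("top",(256,180,52,32)),("top",(371,236,52,32)),("side",(325,182,52,32)),("side",(322,245,52,48))):
    p=np.load(n+"0.npz")["p"][:,:,::-1];x,y,w,h=c;ims.append(cv2.resize(p[y-h:y+h,x-w:x+w],(390,290),interpolation=cv2.INTER_CUBIC))
cv2.imwrite("pics/crop.png",np.vstack([np.hstack(ims[:2]),np.hstack(ims[2:])]))
E
```

```text
top table z 0.0009714755670548348 0.0015355046965832885
top man 1653 [620.2 245.8] [ 96.4 235.7] 14.668952941894531 [0.6133 0.2442 0.2552] 0.0004342873679025112
   collar 451 [0.6102 0.2424 0.0521] [0.067 0.067 0.012]
   collar 398 [0.6309 0.1712 0.0485] [0.058 0.057 0.01 ]
   collar 360 [0.593  0.3156 0.048 ] [0.058 0.058 0.012]
   captop 57 [0.5935 0.3148 0.0509] [0.055 0.054 0.003]
   captop 86 [0.6332 0.1681 0.0508] [0.053 0.056 0.002]
   captop 561 [0.6113 0.2429 0.053 ] [0.067 0.066 0.008]
   top 23 [0.6168 0.2395 0.0826] [0.01  0.012 0.007]
   top 25 [0.6135 0.2498 0.0828] [0.016 0.01  0.006]
   top 23 [0.6068 0.2411 0.0833] [0.009 0.014 0.005]
top rack 2063 [484.4 -31.2] [235.4 103.4] 87.43534088134766 [ 0.481  -0.0338 -0.1783] 9.996911016811821e-06
   collar 139 [ 0.4794 -0.0321  0.0514] [0.042 0.042 0.011]
   collar 4 [0.4883 0.0461 0.0503] [0.014 0.016 0.008]
   collar 60 [ 0.4651 -0.1007  0.05  ] [0.032 0.03  0.012]
   captop 170 [ 0.4797 -0.0314  0.0534] [0.041 0.042 0.012]
   captop 25 [0.4895 0.0445 0.0563] [0.021 0.023 0.01 ]
   captop 79 [ 0.466  -0.1016  0.0549] [0.
[... 767 characters left out ...]
5] [0.006 0.011 0.004]
   top 9 [0.6177 0.2454 0.0819] [0.011 0.014 0.003]
side rack 1233 [480.2 -36.6] [226.6  70.1] 79.63252258300781 [ 0.4802 -0.0367 -0.1803] 8.08612813543847e-07
   collar 127 [ 0.47   -0.0429  0.0493] [0.043 0.042 0.012]
   collar 43 [0.4868 0.0324 0.0484] [0.013 0.022 0.011]
   collar 130 [ 0.4627 -0.1183  0.0489] [0.034 0.028 0.012]
   captop 131 [ 0.4637 -0.1156  0.0552] [0.032 0.029 0.014]
   captop 65 [0.49   0.0326 0.0567] [0.023 0.024 0.013]
   captop 134 [ 0.4749 -0.0402  0.0551] [0.04  0.04  0.014]
   top 83 [0.4923 0.0353 0.0884] [0.018 0.024 0.014]
   top 98 [ 0.4789 -0.0386  0.0884] [0.019 0.021 0.014]
   top 112 [ 0.4653 -0.112   0.0886] [0.02  0.023 0.013]
```

View pics/crop.png

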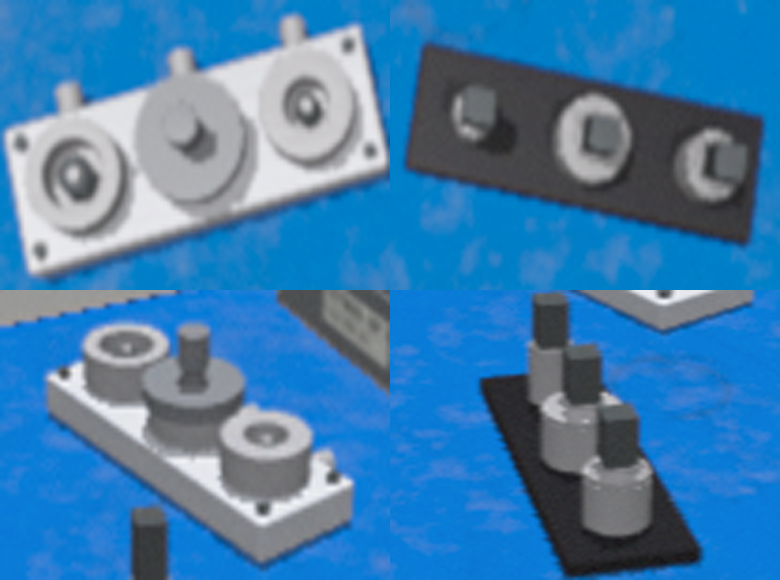

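Left port (crop) recess looks medium, right one small, so the middle is probably large, to be checked once the cap is off. Sockets on the rack: small at +y, large in the middle, medium at −y. Next, a move helper and the cap.

```bash
cat > mv.py <<'E'
import sys,numpy as np
from station import telemetry
o=telemetry.get_obs()
def rel(p0,y0,p,y):
    d=np.subtract(p,p0);c,s=np.cos(y0),np.sin(y0)
    return np.round([c*d[0]+s*d[1],s*d[0]-c*d[1],-d[2]],4).tolist(),round(y0-y,3)
p0,y0=o["ee_pos"],o["eef_rot"][2]
print("t",round(o["time_s"],2),"pos",np.round(p0,4),"rot",np.round(o["eef_rot"],3),"F",np.round(o["force"],1),"w",round(o["grip_width"],4))
for a in sys.argv[1:]:   # chained targets x,y,z(TCP),yaw
    t=list(map(float,a.split(",")));print(a,rel(p0,y0,t[:3],t[3]));p0,y0=t[:3],t[3]
E
python3 mv.py .612,.242,.33,1.827 .612,.242,.257,1.827
```

```text
t 1.0 pos [0.1445 0.5307 0.4047] rot [ 3.142 -0.     2.876] F [-0.3 -0.1 -1.6] w 0.094
.612,.242,.33,1.827 ([-0.5269, -0.1557, 0.0747], np.float64(1.049))
.612,.242,.257,1.827 ([0.0, 0.0, 0.073], 0.0)
```

Request:
jog_arm:
  rows:
    - {"gripper": 0.07, "slide": [-0.527, -0.156, 0.02], "spin": 1.049}
    - {"gripper": 0.07, "slide": [-0.527, -0.156, 0.02], "spin": 1.049}
    - {"gripper": 0.07, "slide": [-0.527, -0.156, 0.02], "spin": 1.049}
    - {"gripper": 0.07, "slide": [-0.527, -0.156, 0.02], "spin": 1.049}
    - {"gripper": 0.07, "slide": [-0.527, -0.156, 0.02], "spin": 1.049}
    - {"gripper": 0.07, "slide": [-0.527, -0.156, 0.02], "spin": 1.049}
    - {"gripper": 0.07, "slide": [-0.527, -0.156, 0.02], "spin": 1.049}
    - {"gripper": 0.07, "slide": [-0.527, -0.156, 0.02], "spin": 1.049}
  squeeze: 15

```text
time_s: 1.8
ee_pos: [0.4861, 0.3191, 0.3902]
eef_rot: [3.141, -0.0, 1.821]
force: [-0.2, 0.8, 0.4]
grip_width: 0.0698
grip_force: 0.0
```

```bash
python3 mv.py .612,.242,.33,1.827 .612,.242,.257,1.827
```

```text
t 1.8 pos [0.4861 0.3191 0.3902] rot [ 3.141 -0.     1.821] F [-0.2  0.8  0.4] w 0.0698
.612,.242,.33,1.827 ([-0.1059, 0.1029, 0.0602], np.float64(-0.006))
.612,.242,.257,1.827 ([0.0, 0.0, 0.073], 0.0)
```

Request:
jog_arm:
  rows:
    - {"gripper": 0.07, "slide": [-0.106, 0.103, 0.06], "spin": -0.006}
    - {"gripper": 0.07, "slide": [-0.106, 0.103, 0.06], "spin": -0.006}
    - {"gripper": 0.07, "slide": [-0.106, 0.103, 0.06], "spin": -0.006}
    - {"gripper": 0.07, "slide": [-0.106, 0.103, 0.06], "spin": -0.006}
    - {"gripper": 0.07, "slide": [-0.106, 0.103, 0.06], "spin": -0.006}
    - {"gripper": 0.07, "slide": [-0.106, 0.103, 0.06], "spin": -0.006}

```text
time_s: 2.4
ee_pos: [0.6104, 0.2448, 0.3307]
eef_rot: [3.141, -0.0, 1.833]
force: [-0.0, -0.1, -0.1]
grip_width: 0.0699
grip_force: 0.0
```

```bash
python3 - <<'E'
from h import *
from station import telemetry
# gripper fingertip vs calibration: points of the fingers seen
g=telemetry.get_obs()["ee_pos"]; print(g)
for n in("top","side"):
    p,d=cams.camera(n);cv2.imwrite(f"pics/{n}1.png",p[:,:,::-1]);np.savez(n+"1.npz",p=p,d=d)
    X=cloud(n,d).reshape(-1,3)
    for lo,hi in((.125,.14),(.14,.16),(.16,.19)):
        Q=X[(X[:,2]>lo)&(X[:,2]<hi)&(np.hypot(X[:,0]-.612,X[:,1]-.242)<.08)]
        a=1.827;q=(Q[:,:2]-g[:2])@np.array([[np.cos(a),np.sin(a)],[np.sin(a),-np.cos(a)]]).T
        for s in(-1,1):
            w=q[q[:,1]*s>0]; 
            if len(w)>3: print(n,lo,s,len(w),np.round(w.min(0),4),np.round(w.max(0),4))
E
python3 mv.py .612,.242,.257,1.827
```

```text
[0.61036196 0.24480282 0.33069216]
side 0.125 -1 12 [-0.0117 -0.0448] [ 0.004  -0.0339]
side 0.125 1 18 [-0.0116  0.0328] [0.0065 0.0427]
side 0.14 -1 71 [-0.0138 -0.0495] [ 0.0101 -0.035 ]
side 0.14 1 59 [-0.0131  0.0327] [0.0053 0.0471]
side 0.16 -1 106 [-0.0133 -0.0502] [ 0.009  -0.0335]
side 0.16 1 100 [-0.0137  0.0316] [0.0096 0.0487]
t 2.5 pos [0.6101 0.2452 0.3313] rot [ 3.14  -0.     1.834] F [-0.  -0.1  0.2] w 0.0703
.612,.242,.257,1.827 ([-0.0036, 0.001, 0.0743], np.float64(0.007))
```

View pics/side1.png

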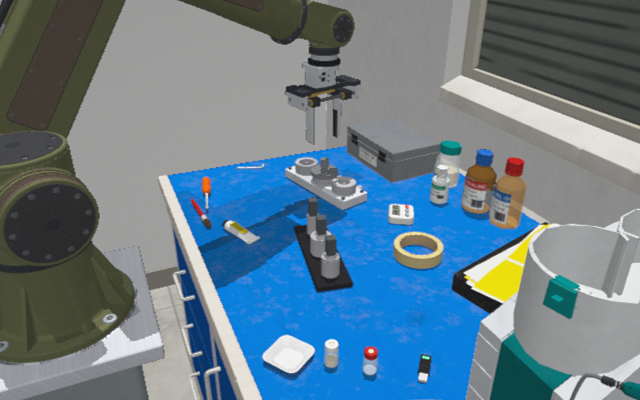

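Request:
jog_arm:
  rows:
    - {"gripper": 0.06, "slide": [-0.003, 0.001, 0.05], "spin": 0.007}
    - {"gripper": 0.06, "slide": [-0.003, 0.001, 0.074], "spin": 0.007}
    - {"gripper": 0.06, "slide": [-0.003, 0.001, 0.074], "spin": 0.007}
    - {"gripper": 0.0, "slide": [-0.003, 0.001, 0.074], "spin": 0.007}
    - {"gripper": 0.0, "slide": [-0.003, 0.001, 0.074], "spin": 0.007}
    - {"gripper": 0.0, "slide": [-0.003, 0.001, 0.074], "spin": 0.007}
    - {"gripper": 0.0, "slide": [-0.003, 0.001, 0.074], "spin": 0.007}
    - {"gripper": 0.0, "slide": [-0.003, 0.001, 0.074], "spin": 0.007}

```text
time_s: 3.3
ee_pos: [0.6127, 0.2414, 0.2565]
eef_rot: [3.141, -0.0, 1.826]
force: [1.3, 0.3, -0.4]
grip_width: 0.0236
grip_force: 0.4
```

```bash
python3 mv.py .612,.243,.35,1.827 .44,.245,.32,1.827 .44,.245,.218,1.827
```

```text
t 3.3 pos [0.6127 0.2414 0.2565] rot [ 3.141 -0.     1.826] F [ 1.3  0.3 -0.4] w 0.0236
.612,.243,.35,1.827 ([0.0017, -0.0003, -0.0935], np.float64(-0.001))
.44,.245,.32,1.827 ([0.0455, -0.1659, 0.03], 0.0)
.44,.245,.218,1.827 ([0.0, 0.0, 0.102], 0.0)
```

Request:
jog_arm:
  rows:
    - {"gripper": 0.0, "slide": [0, 0, 0]}
    - {"gripper": 0.0, "slide": [0, 0, 0]}
    - {"gripper": 0.0, "slide": [0, 0, -0.02]}
    - {"gripper": 0.0, "slide": [0, 0, -0.05]}
    - {"gripper": 0.0, "slide": [0, 0, -0.08]}
    - {"gripper": 0.0, "slide": [0, 0, -0.08]}
    - {"gripper": 0.0, "slide": [0, 0, -0.08]}

```text
$.rows[0]: bad value
```

```bash
python3 mv.py .44,.245,.32,1.827 .44,.245,.218,1.827
```

```text
t 3.3 pos [0.6127 0.2414 0.2565] rot [ 3.141 -0.     1.826] F [ 1.3  0.3 -0.4] w 0.0236
.44,.245,.32,1.827 ([0.047, -0.1663, -0.0635], np.float64(-0.001))
.44,.245,.218,1.827 ([0.0, 0.0, 0.102], 0.0)
```

Spin is required.

Request:
jog_arm:
  rows:
    - {"gripper": 0.0, "slide": [0, 0, 0], "spin": 0}
    - {"gripper": 0.0, "slide": [0, 0, 0], "spin": 0}
    - {"gripper": 0.0, "slide": [0, 0, -0.02], "spin": 0}
    - {"gripper": 0.0, "slide": [0, 0, -0.05], "spin": 0}
    - {"gripper": 0.0, "slide": [0, 0, -0.08], "spin": 0}
    - {"gripper": 0.0, "slide": [0, 0, -0.08], "spin": 0}
    - {"gripper": 0.0, "slide": [0, 0, -0.08], "spin": 0}

```text
time_s: 4.0
ee_pos: [0.6126, 0.2413, 0.3359]
eef_rot: [-3.141, 0.0, 1.826]
force: [-0.4, -0.2, -1.4]
grip_width: 0.0217
grip_force: 15.0
```

```bash
python3 mv.py .44,.245,.32,1.827 .44,.245,.218,1.827
```

```text
t 4.0 pos [0.6126 0.2413 0.3359] rot [-3.141  0.     1.826] F [-0.4 -0.2 -1.4] w 0.0217
.44,.245,.32,1.827 ([0.0471, -0.1661, 0.0159], np.float64(-0.001))
.44,.245,.218,1.827 ([0.0, 0.0, 0.102], 0.0)
```

Request:
jog_arm:
  rows:
    - {"gripper": 0.0, "slide": [0.047, -0.166, 0.016], "spin": 0}
    - {"gripper": 0.0, "slide": [0.047, -0.166, 0.016], "spin": 0}
    - {"gripper": 0.0, "slide": [0.047, -0.166, 0.016], "spin": 0}
    - {"gripper": 0.0, "slide": [0.047, -0.166, 0.016], "spin": 0}
    - {"gripper": 0.0, "slide": [0.047, -0.166, 0.06], "spin": 0}
    - {"gripper": 0.0, "slide": [0.047, -0.166, 0.1], "spin": 0}
    - {"gripper": 0.0, "slide": [0.047, -0.166, 0.11], "spin": 0}
    - {"gripper": 0.0, "slide": [0.047, -0.166, 0.11], "spin": 0}

```text
time_s: 4.8
ee_pos: [0.44, 0.2449, 0.2246]
eef_rot: [-3.137, 0.001, 1.826]
force: [0.9, -0.3, -0.0]
grip_width: 0.0216
grip_force: 15.0
```

```bash
python3 - <<'E'
from h import *
p,d=cams.camera("top");np.savez("top2.npz",p=p,d=d);X=cloud("top",d)
c=p[150:215,190:325,::-1];a=cv2.resize(c,None,fx=5.9,fy=5.9,interpolation=cv2.INTER_CUBIC)
cv2.imwrite("pics/top2.png",a)
E
python3 mv.py
```

```text
t 4.85 pos [0.4405 0.245  0.2262] rot [-3.14   0.     1.826] F [0.1 1.  0.1] w 0.0215
```

View pics/top2.png

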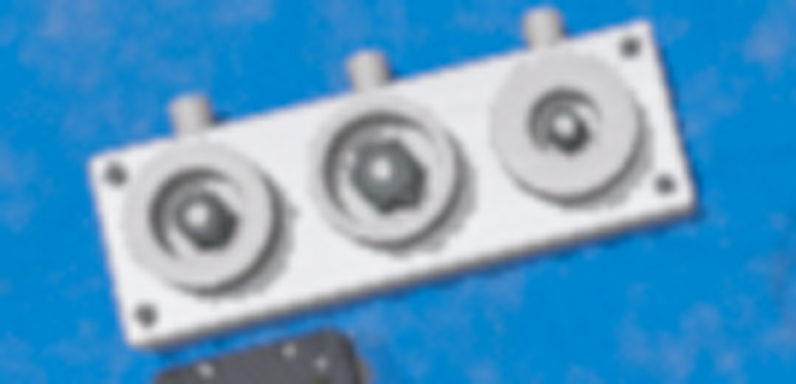

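The middle port (crop (390,172)) has the largest recess and nut, so the large socket on the middle peg is the right one. Set the cap down.

Request:
jog_arm:
  rows:
    - {"gripper": 0.0, "slide": [0, 0, 0.006], "spin": 0}
    - {"gripper": 0.0, "slide": [0, 0, 0.0095], "spin": 0}
    - {"gripper": 0.0, "slide": [0, 0, 0.0095], "spin": 0}
    - {"gripper": 0.0, "slide": [0, 0, 0.0095], "spin": 0}

```text
time_s: 5.25
ee_pos: [0.4404, 0.2451, 0.2171]
eef_rot: [3.141, -0.0, 1.826]
force: [0.7, 1.7, 0.4]
grip_width: 0.0212
grip_force: 15.0
```

Request:
jog_arm:
  rows:
    - {"gripper": 0.05, "slide": [0, 0, 0], "spin": 0}
    - {"gripper": 0.05, "slide": [0, 0, 0], "spin": 0}
    - {"gripper": 0.05, "slide": [0, 0, 0], "spin": 0}
    - {"gripper": 0.05, "slide": [0, 0, 0], "spin": 0}
    - {"gripper": 0.05, "slide": [0, 0, -0.04], "spin": 0}
    - {"gripper": 0.05, "slide": [0, 0, -0.09], "spin": 0}
    - {"gripper": 0.05, "slide": [0, 0, -0.12], "spin": 0}
    - {"gripper": 0.05, "slide": [0, 0, -0.12], "spin": 0}

```text
time_s: 6.05
ee_pos: [0.4406, 0.2452, 0.3408]
eef_rot: [3.135, -0.001, 1.826]
force: [0.2, -0.3, -0.6]
grip_width: 0.05
grip_force: 0.0
```

```bash
python3 - <<'E'
from h import *
for n in("top","side"):
    p,d=cams.camera(n);np.savez(n+"3.npz",p=p,d=d);X=cloud(n,d).reshape(-1,3)
    Q=X[(np.hypot(X[:,0]-.44,X[:,1]-.245)<.045)&(X[:,2]>.007)&(X[:,2]<.06)]
    print(n,"cap",Q.mean(0),np.histogram(Q[:,2],np.arange(0,.065,.004))[0])
E
python3 mv.py .481,-.0345,.335,1.391 .481,-.0345,.254,1.391
```

```text
top cap [0.44329459 0.23267228 0.01487556] [  0   2 109 196   3   0   4   0   2   6  18   1   0   0   0   0]
side cap [0.43765667 0.23871643 0.01746823] [  0  12 142 144   5   8  15  15  12  12  36   0   0   0   0   0]
t 6.15 pos [0.4401 0.2449 0.3366] rot [ 3.141 -0.     1.826] F [-0.3 -0.4 -0.8] w 0.05
.481,-.0345,.335,1.391 ([-0.2807, -0.0309, 0.0016], np.float64(0.435))
.481,-.0345,.254,1.391 ([0.0, 0.0, 0.081], 0.0)
```

Request:
jog_arm:
  rows:
    - {"gripper": 0.05, "slide": [-0.281, -0.031, 0], "spin": 0.435}
    - {"gripper": 0.05, "slide": [-0.281, -0.031, 0], "spin": 0.435}
    - {"gripper": 0.05, "slide": [-0.281, -0.031, 0], "spin": 0.435}
    - {"gripper": 0.05, "slide": [-0.281, -0.031, 0], "spin": 0.435}
    - {"gripper": 0.05, "slide": [-0.281, -0.031, 0], "spin": 0.435}
    - {"gripper": 0.05, "slide": [-0.281, -0.031, 0], "spin": 0.435}
    - {"gripper": 0.05, "slide": [-0.281, -0.031, 0], "spin": 0.435}
    - {"gripper": 0.05, "slide": [-0.281, -0.031, 0], "spin": 0.435}

```text
time_s: 6.95
ee_pos: [0.481, -0.035, 0.3352]
eef_rot: [-3.139, -0.0, 1.389]
force: [0.2, -0.5, 0.6]
grip_width: 0.0499
grip_force: 0.0
```

```bash
python3 mv.py .481,-.0345,.26,1.391
```

```text
t 6.95 pos [ 0.481  -0.035   0.3352] rot [-3.139 -0.     1.389] F [ 0.2 -0.5  0.6] w 0.0499
.481,-.0345,.26,1.391 ([0.0005, -0.0001, 0.0752], np.float64(-0.002))
```

Request:
jog_arm:
  rows:
    - {"gripper": 0.05, "slide": [0, 0, 0.05], "spin": 0}
    - {"gripper": 0.05, "slide": [0, 0, 0.075], "spin": 0}
    - {"gripper": 0.05, "slide": [0, 0, 0.075], "spin": 0}
    - {"gripper": 0.0, "slide": [0, 0, 0.075], "spin": 0}
    - {"gripper": 0.0, "slide": [0, 0, 0.075], "spin": 0}
    - {"gripper": 0.0, "slide": [0, 0, 0.075], "spin": 0}
    - {"gripper": 0.0, "slide": [0, 0, 0.075], "spin": 0}
    - {"gripper": 0.0, "slide": [0, 0, 0.075], "spin": 0}
  squeeze: 15

```text
time_s: 7.75
ee_pos: [0.4812, -0.0347, 0.2622]
eef_rot: [3.141, -0.0, 1.391]
force: [-1.8, 1.0, 4.6]
grip_width: 0.0179
grip_force: 15.0
```

Request:
jog_arm:
  rows:
    - {"gripper": 0.0, "slide": [0, 0, 0], "spin": 0}
    - {"gripper": 0.05, "slide": [0, 0, 0], "spin": 0}
    - {"gripper": 0.05, "slide": [0, 0, 0], "spin": 0}
    - {"gripper": 0.05, "slide": [0, 0, 0], "spin": 0}
    - {"gripper": 0.05, "slide": [0, 0, 0], "spin": 0}

```text
time_s: 8.25
ee_pos: [0.4811, -0.0347, 0.2615]
eef_rot: [-3.141, 0.0, 1.391]
force: [-0.1, 0.2, 0.8]
grip_width: 0.0464
grip_force: 0.0
```

Request:
jog_arm:
  rows:
    - {"gripper": 0.05, "slide": [0, 0, 0], "spin": -0.785}
    - {"gripper": 0.05, "slide": [0, 0, 0], "spin": -0.785}
    - {"gripper": 0.05, "slide": [0, 0, 0], "spin": -0.785}
    - {"gripper": 0.05, "slide": [0, 0, 0], "spin": -0.785}
    - {"gripper": 0.05, "slide": [0, 0, 0], "spin": -0.785}
    - {"gripper": 0.05, "slide": [0, 0, 0], "spin": -0.785}

```text
time_s: 8.85
ee_pos: [0.4811, -0.0347, 0.2615]
eef_rot: [-3.141, -0.0, 2.181]
force: [-0.2, -0.4, -0.1]
grip_width: 0.05
grip_force: 0.0
```

Request:
jog_arm:
  rows:
    - {"gripper": 0.05, "slide": [0, 0, 0], "spin": -0.786}
    - {"gripper": 0.05, "slide": [0, 0, 0], "spin": -0.786}
    - {"gripper": 0.05, "slide": [0, 0, 0], "spin": -0.786}
    - {"gripper": 0.05, "slide": [0, 0, 0], "spin": -0.786}
    - {"gripper": 0.05, "slide": [0, 0, 0], "spin": -0.786}
    - {"gripper": 0.05, "slide": [0, 0, 0], "spin": -0.786}
    - {"gripper": 0.0, "slide": [0, 0, 0], "spin": -0.786}
    - {"gripper": 0.0, "slide": [0, 0, 0], "spin": -0.786}
  squeeze: 30

```text
time_s: 9.65
ee_pos: [0.4811, -0.0347, 0.2616]
eef_rot: [-3.142, -0.0, 2.96]
force: [0.3, -0.0, -0.9]
grip_width: 0.0376
grip_force: 0.0
```

Request:
jog_arm:
  rows:
    - {"gripper": 0.0, "slide": [0, 0, 0], "spin": 0}
    - {"gripper": 0.0, "slide": [0, 0, 0], "spin": 0}
    - {"gripper": 0.0, "slide": [0, 0, 0], "spin": 0}
    - {"gripper": 0.0, "slide": [0, 0, 0], "spin": 0}

```text
time_s: 10.05
ee_pos: [0.4811, -0.0347, 0.2615]
eef_rot: [-3.142, -0.0, 2.962]
force: [-0.1, -0.4, -2.1]
grip_width: 0.0173
grip_force: 30.0
```

Request:
jog_arm:
  rows:
    - {"gripper": 0.0, "slide": [0, 0, -0.03], "spin": 0}
    - {"gripper": 0.0, "slide": [0, 0, -0.07], "spin": 0}
    - {"gripper": 0.0, "slide": [0, 0, -0.11], "spin": 0}
    - {"gripper": 0.0, "slide": [0, 0, -0.12], "spin": 0}
    - {"gripper": 0.0, "slide": [0, 0, -0.12], "spin": 0}

```text
time_s: 10.55
ee_pos: [0.4811, -0.0347, 0.3825]
eef_rot: [3.142, 0.002, 2.962]
force: [-0.1, 0.1, -1.6]
grip_width: 0.0182
grip_force: 30.0
```

```bash
python3 mv.py .612,.243,.36,3.398
```

```text
t 10.55 pos [ 0.4811 -0.0347  0.3825] rot [3.142e+00 2.000e-03 2.962e+00] F [-0.1  0.1 -1.6] w 0.0182
.612,.243,.36,3.398 ([-0.0791, 0.2967, 0.0225], np.float64(-0.436))
```

Request:
jog_arm:
  rows:
    - {"gripper": 0.0, "slide": [-0.079, 0.297, 0.022], "spin": -0.436}
    - {"gripper": 0.0, "slide": [-0.079, 0.297, 0.022], "spin": -0.436}
    - {"gripper": 0.0, "slide": [-0.079, 0.297, 0.022], "spin": -0.436}
    - {"gripper": 0.0, "slide": [-0.079, 0.297, 0.022], "spin": -0.436}
    - {"gripper": 0.0, "slide": [-0.079, 0.297, 0.022], "spin": -0.436}
    - {"gripper": 0.0, "slide": [-0.079, 0.297, 0.022], "spin": -0.436}
    - {"gripper": 0.0, "slide": [-0.079, 0.297, 0.022], "spin": -0.436}
    - {"gripper": 0.0, "slide": [-0.079, 0.297, 0.022], "spin": -0.436}

```text
time_s: 11.35
ee_pos: [0.612, 0.2445, 0.3563]
eef_rot: [-3.141, -0.004, -2.884]
force: [-0.0, -1.0, -2.3]
grip_width: 0.0181
grip_force: 30.0
```

Run:
```python
from h import *
from station import telemetry
o=telemetry.get_obs();g=o["ee_pos"];print(g,o["eef_rot"])
p,d=cams.camera("side");np.savez("side4.npz",p=p,d=d);X=cloud("side",d);U=X.reshape(-1,3)
# held socket: cylinder radius 21.5 axis fit from visible side points (side cam), vs. collars radius 30 from the same camera
from scipy.optimize import least_squares
def cyl(Q,r,c0):
    s=least_squares(lambda c:np.hypot(Q[:,0]-c[0],Q[:,1]-c[1])-r,c0,loss="soft_l1",f_scale=.001);return s.x,np.sqrt(np.mean(s.fun**2))
sel=lambda lo,hi,c,r:U[(U[:,2]>lo)&(U[:,2]<hi)&(np.hypot(U[:,0]-c[0],U[:,1]-c[1])<r)]
m=g[2]-.2495;print("mouth z",m)
print("socket",cyl(sel(m+.005,m+.039,g,.035),.0215,g[:2]))
a=.2567
for k in(-1,0,1):
    c=np.array([.612,.242])+k*.075*np.array([-np.sin(a),np.cos(a)])
    U=np.load("side3.npz")["d"];U=cloud("side",U).reshape(-1,3)
    Q=sel(.029,.044,c,.036);print("collar",k,len(Q),cyl(Q,.03,c))
v,u=proj("side",[[*g[:2],.08]])[0][::-1].astype(int);c=p[v-70:v+70,u-90:u+90,::-1]
cv2.imwrite("pics/side4.png",cv2.resize(c,None,fx=4,fy=4,interpolation=cv2.INTER_CUBIC))
```

```text
[0.61197446 0.24451903 0.35629698] [-3.14126803 -0.00425029 -2.88361466]
mouth z 0.10679698478242433
socket (array([0.61169088, 0.24301564]), np.float64(0.0017464253031249744))
collar -1 167 (array([0.63249213, 0.17074275]), np.float64(0.007718977720947043))
collar 0 197 (array([0.61341682, 0.24258201]), np.float64(0.008732603842451168))
collar 1 154 (array([0.59441373, 0.31584185]), np.float64(0.008686973516771107))
```

View pics/side4.png

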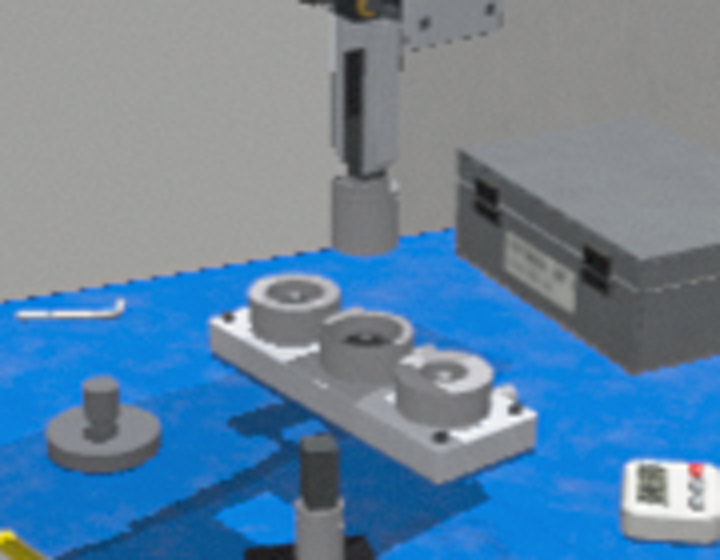

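Request:
jog_arm:
  rows:
    - {"gripper": 0.0, "slide": [-0.001, -0.001, 0.03], "spin": 0.002}
    - {"gripper": 0.0, "slide": [-0.001, -0.001, 0.05], "spin": 0.002}
    - {"gripper": 0.0, "slide": [-0.001, -0.001, 0.055], "spin": 0.002}
    - {"gripper": 0.0, "slide": [-0.001, -0.001, 0.057], "spin": 0.002}
    - {"gripper": 0.0, "slide": [-0.001, -0.001, 0.059], "spin": 0.002}
    - {"gripper": 0.0, "slide": [-0.001, -0.001, 0.061], "spin": 0.002}
    - {"gripper": 0.0, "slide": [-0.001, -0.001, 0.061], "spin": 0.002}

```text
time_s: 12.1
ee_pos: [0.6132, 0.2426, 0.2991]
eef_rot: [3.142, 0.001, -2.887]
force: [-0.4, 0.3, -1.7]
grip_width: 0.0176
grip_force: 30.0
```

Request:
jog_arm:
  rows:
    - {"gripper": 0.0, "slide": [0, 0.001, 0.001], "spin": 0}
    - {"gripper": 0.0, "slide": [0, 0.001, 0.003], "spin": 0}
    - {"gripper": 0.0, "slide": [0, 0.001, 0.005], "spin": 0}
    - {"gripper": 0.0, "slide": [0, 0.001, 0.005], "spin": 0}

```text
time_s: 12.5
ee_pos: [0.6129, 0.2436, 0.2932]
eef_rot: [-3.142, -0.001, -2.887]
force: [-0.5, -0.4, -1.5]
grip_width: 0.0178
grip_force: 30.0
```

Request:
jog_arm:
  rows:
    - {"gripper": 0.0, "slide": [0, 0, 0.002], "spin": 0}
    - {"gripper": 0.0, "slide": [0, 0, 0.004], "spin": 0}
    - {"gripper": 0.0, "slide": [0, 0, 0.006], "spin": 0}
    - {"gripper": 0.0, "slide": [0, 0, 0.006], "spin": 0}

```text
time_s: 12.9
ee_pos: [0.6129, 0.2436, 0.2872]
eef_rot: [-3.142, -0.001, -2.887]
force: [0.5, -0.6, -2.1]
grip_width: 0.0177
grip_force: 30.0
```

Request:
jog_arm:
  rows:
    - {"gripper": 0.0, "slide": [0, 0, 0.002], "spin": 0}
    - {"gripper": 0.0, "slide": [0, 0, 0.004], "spin": 0}
    - {"gripper": 0.0, "slide": [0, 0, 0.006], "spin": 0}
    - {"gripper": 0.0, "slide": [0, 0, 0.006], "spin": 0}

```text
time_s: 13.3
ee_pos: [0.6129, 0.2436, 0.2812]
eef_rot: [-3.142, -0.001, -2.887]
force: [0.1, -0.6, -1.3]
grip_width: 0.0179
grip_force: 30.0
```

Clean so far; press on to the recess floor.

Request:
jog_arm:
  rows:
    - {"gripper": 0.0, "slide": [0, 0, 0.002], "spin": 0}
    - {"gripper": 0.0, "slide": [0, 0, 0.003], "spin": 0}
    - {"gripper": 0.0, "slide": [0, 0, 0.004], "spin": 0}
    - {"gripper": 0.0, "slide": [0, 0, 0.004], "spin": 0}

```text
time_s: 13.7
ee_pos: [0.6129, 0.2436, 0.2776]
eef_rot: [3.142, -0.0, -2.887]
force: [0.1, -0.0, -1.9]
grip_width: 0.0173
grip_force: 30.0
```

Request:
jog_arm:
  rows:
    - {"gripper": 0.0, "slide": [0, 0, 0.001], "spin": 0}
    - {"gripper": 0.0, "slide": [0, 0, 0.001], "spin": 0}
    - {"gripper": 0.0, "slide": [0, 0, 0.001], "spin": 0}

```text
time_s: 14.0
ee_pos: [0.613, 0.2437, 0.2774]
eef_rot: [3.142, 0.001, -2.887]
force: [-2.0, -0.9, 5.7]
grip_width: 0.0177
grip_force: 30.0
```

Run:
```python
from h import *
from station import telemetry
o=telemetry.get_obs();print(o["time_s"],o["force"],o["ee_pos"])
p,d=cams.camera("side");cv2.imwrite("pics/side5.png",p[120:310,170:430,::-1].repeat(3,0).repeat(3,1))
```

```text
14.0 [-2.02985324 -0.89390051  5.71168745] [0.61296735 0.24366566 0.27741812]
```

View pics/side5.png

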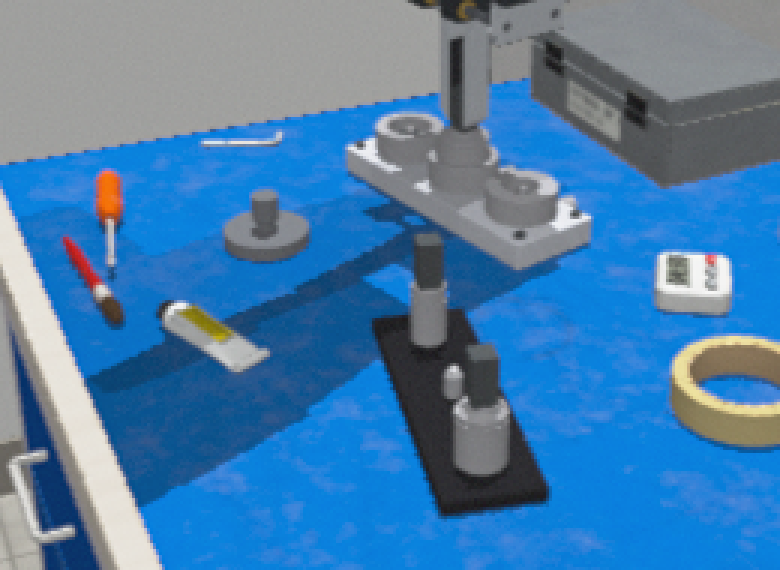

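The socket is seated in the middle port (crop (463,160)). The cap stands on the worktop (265,225), and the other two sockets stand on their pegs at (428,300) and (482,420).

```bash
python3 -c "
from station import workorder
print(workorder.hand_in())"
```

```text
the job is handed in; nothing more can be done
None
```

The large socket fits the middle nut: I handed the job in at 14 s with it held upright and pushed home to the recess floor, the cap upright on the worktop and the other two sockets still on their pegs; the hand-in gave no verdict.

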